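# Nest three graded parts tubs on the workshop bench

### The arm

A 6-joint arm with a two-finger parallel gripper is mounted at the origin on the work surface. World frame = base frame: x ahead of the robot, y to its left, z up, the work surface at z = 0. Lengths are in mm, angles in rad, forces in N, time in s.
With the tool pointing down it reaches from about 350 to 775 mm from the base axis. Payload 7.3 kg.
Tool frame: the origin (TCP) lies between the finger pads; the fingertips stand 25 mm ahead of it and the grasp point (between the pads) lies 6 mm ahead of it; z points along the fingers, y is the line along which they close (so a half turn about z gives the same grasp; the last joint's range is limited). The gripper opens to 92 mm and grips with 3 to 60 N. Pads are 19 mm wide; open, the fingers measure 130 mm over their backs; the gripper's body (75 mm by 190 mm) begins 47 mm behind the grasp point.
Start: joints at [1.046, 0.342, 1.524, -0, 1.275, -0.146], TCP at [194.134, 487.806, 251.741] pointing down, gripper open.
Joint ranges: [-2.53, 2.53], [-0.77, 2.02], [0.04, 2.7], [-1, 4.14], [0.28, 2.66], [-3.11, 3.11]. Speed limits (rad/s): [2.57, 2.57, 3.14, 3.14, 3.14, 3.14].

### API

Orientations are given as a 3x3 rotation matrix whose columns are the frame's x, y, z axes.
In Python, from cell import ctrl gives the robot as it stands.
- The arm moves only by the shell command python3 -m pendant 'ROWS' [FORCE]. ROWS is JSON, a list of rows, each a list of 7 numbers: the turn, a rotation vector about the tool's x, y, z scaled (see below), then the shift along the tool's x, y, z scaled (see below), then the opening, from -1 (shut) to 1 (fully open). In form: [[ax, ay, az, tx, ty, tz, gripper], ...]. A call has 1 to 10 rows; each row shifts and turns the commanded pose from where the row before left it, along the tool's axes as they then stand; what a row does not reach is not made up. The controller multiplies each number of a shift by 20 mm and each number of a turn by 0.1 rad. A row lasts 1/12 s, in which the tool goes at most 41.7 mm and 7.16 degrees, less where a joint would pass 70% of its speed; a pose out of reach is approached as far as the arm can. A call with a number of a shift or a turn outside -1 to 1 is refused whole. A call with a gripper value outside its range is refused whole. The fingers move at their own pace and stop on an object; FORCE is the grip in N (left out, the last holds). Time passes only in rows, so rows that do not move let the fingers close. It gives the time, the measured TCP pose, the force, the opening and the grip force at its end, in the units of the state.
- ctrl.state(): the state, without advancing time (a new reading comes with each control period).
- ctrl.capture(name): name is "scene" or "top" or "wrist"; returns a dict with "color" (384x512x3 uint8, red, green, blue), "fov_y" (degrees; the focal length in pixels is half the picture's height over the tangent of half this angle, whatever the lens; pixels are square), "cx", "cy" (the principal point, pixels), "view" (4x4, takes a point from world to camera coordinates); the wrist camera has in their place "mount" (4x4, takes a point from camera to tool coordinates, whose origin is the TCP and whose axes are the flange's). Camera axes: x right, y up, looking along -z (the intrinsics and any distortion apply to the point x, -y, -z); pixel columns grow to the right and rows downward; lengths in mm; the calibration is good to about 2 mm. The wrist camera is an equidistant fisheye: a pixel r from the principal point sees the ray r / f radians off the axis. A picture is of the moment at which its call begins: read the wrist's pose just before it. There is no depth.
- ctrl.job_done(): hands the job in; it is judged then, once.
The state is a dict: "time": time; "joint_positions": joint angles; "joint_velocities": joint speeds; "joint_efforts": joint torques, N m; "ee_pos": TCP position; "ee_rot": TCP orientation; "wrist_force": force on the tool from outside, world axes, zero at the start; "ft_torque": the same for the moment, N m; "opening": finger opening in mm; "finger_force": force on a finger pad.
Only numpy, scipy, OpenCV 4.12 (cv2) and the standard library are available. Lean on these libraries where they do the work, as an engineer would, in place of code of your own. Each camera call takes 0.05 s, during which the arm holds its last target. There are 200 camera calls.

### The job

Put the three steel parts tubs away as one nest: first set the red middle tub in the big blue one and press it down past the blue tub's spring clips until it is fully home on the floor, then do the same with the small yellow tub in the red one. The nest must end standing upright on the bench, with nothing else disturbed. Press, do not ram.

Things in the scene. Friction and masses are not known exactly. Their poses are not given: they have to be found in the camera images.
- big: big open blue steel tub, standing mouth up on the bench: 168 mm (its x) by 76 mm (its y) outside at the rim, 10 mm less in both at the base, 50 mm tall, walls 3.5 mm, floor 4 mm thick, 0.8 kg. Origin: centre of its underside; z up.
- middle: middle open red steel tub, mouth up: 154 mm (x) by 62 mm (y) outside at the rim, 10 mm less at the base, 50 mm tall, walls 3.5 mm, floor 4 mm, about 0.24 kg. Origin: centre of its underside; z up. Home in the big tub, its underside is 4 mm above the big tub's underside and its rim 4 mm above the big rim, with 3.5 mm to spare all round.
- small: small open yellow steel tub, mouth up: 140 mm (x) by 48 mm (y) outside at the rim, 10 mm less at the base, 50 mm tall, walls 3.5 mm, floor 4 mm, about 0.17 kg, no clips. Origin: centre of its underside; z up. Home in the middle tub, its underside is 4 mm above the middle tub's underside and its rim 4 mm above the middle rim, 3.5 mm to spare all round.
- big_rim (a point): centre of the big tub's mouth, at rim height. 10 mm lower two bright sprung clips, bars 50 mm long along x, stand in from the middle of the long walls, 54.6 mm apart; they give sideways and grip the middle tub's sides ever tighter as it goes in. Its weight alone leaves it standing well proud; the last of the way takes a firm push of up to some 15 N.
- middle_rim (a point): centre of the middle tub's mouth, at rim height; 10 mm lower it has the same two sprung clips, 40.6 mm apart, which grip the small tub in the same way
- carton: bystander: brown cardboard carton 70 x 110 x 50 mm, beyond the tubs; origin at the centre of its underside
- spraycan: bystander: green can, 60 mm across and 150 mm tall, standing beyond the tubs; origin at the centre of its underside
- hub: bystander: dark steel wheel hub, flange 110 mm across, 40 mm tall, lying at the robot's right; origin at the centre of its underside
- table: the bench, brown worn top at height 0. The big tub may press on it with up to 120 N (ramming is more than that)
Mind the look-alikes: they are no part of the job. Leave any black or pink look-alike of the small alone.

How it is judged:
By the outcome, as a careful person would: the job done as asked, in the order asked, and still so for the second after the job is handed in, with the robot touching nothing.
It also fails if it takes over 64 s, if anything falls off the work surface, if the arm or the gripper's body presses on something with over 40 N, if the wrist force passes 120 N, or if a joint passes its speed limit or range.

## Working session

There is one attempt and no reset: what is moved stays moved. The work goes in short steps, Python scripts to look and compute and a shell command to move; the robot and the scene stay as the last step left them, time stands still between calls to the robot, and variables do not carry over. Pictures are saved under pics/ and viewed, at most 10 in all, crops included, and the job is handed in when it is done.

```bash
ls; mkdir -p pics
python3 - <<'E'
from cell import ctrl
import cv2,numpy as np
s=ctrl.state();print(s)
for n in("scene","top"):
    c=ctrl.capture(n);cv2.imwrite(f"pics/{n}0.png",c["color"][...,::-1]);print(n,c["fov_y"],c["cx"],c["cy"],c["view"],[k for k in c])
c=ctrl.capture("wrist");print(c["fov_y"],c["cx"],c["cy"],c["mount"]);cv2.imwrite("pics/wrist0.png",c["color"][...,::-1])
E
```

```text
pics
{'time': 0.0, 'joint_positions': array([ 1.04601792e+00,  3.42713674e-01,  1.52503298e+00, -2.16090271e-06,
        1.27536536e+00, -1.46016067e-01]), 'joint_velocities': array([-5.86965780e-04,  5.78189056e-04,  4.16959313e-04, -1.32865400e-05,
        1.11723830e-04, -1.79884911e-04]), 'joint_efforts': array([ 4.57849237e-04, -4.31253970e+01, -2.44219798e+01,  7.17438734e-02,
        5.61410410e-02, -1.37557727e-04]), 'ee_pos': array([193.93149495, 487.4733357 , 251.04404646]), 'ee_rot': array([[-9.29123149e-01,  3.69769655e-01, -7.59442067e-04],
       [ 3.69770370e-01,  9.29122243e-01, -1.31594226e-03],
       [ 2.19019002e-04, -1.50349159e-03, -9.99998846e-01]]), 'wrist_force': array([ 0.78696458,  0.15131912, -0.06042906]), 'ft_torque': array([-0.03308823, -0.0077073 , -0.00311304]), 'finger_force': 0.0, 'opening': 91.49598985552264}
scene 56.32980400868897 257.86250521590443 192.29346731737485 [[-8.03489846e-01  5.95113384e-01 -1.56246059e-02  4.68886266e+02]
 [-4.21429043e-01 -5.50061116e-01  7.20992601e-01  1.65914942e+02]
 [ 4.20477858e-01  5.85894896e-01  6.92766585e-01 -1.45905376e+03]
 [ 0.00000000e+00  0.00000000e+00  0.00000000e+00  1.00000000e+00]] ['color', 'fov_y', 'cx', 'cy', 'view']
top 55.85811860452488 263.0297628116893 193.74547960200238 [[-1.31169576e-02 -9.99730427e-01  1.91577114e-02 -5.84191447e+01]
 [ 9.88314739e-01 -1.00525982e-02  1.52095109e-01 -5.54977842e+02]
 [-1.51861523e-01  2.09288736e-02  9.88180176e-01 -1.15767117e+03]
 [ 0.00000000e+00  0.00000000e+00  0.00000000e+00  1.00000000e+00]] ['color', 'fov_y', 'cx', 'cy', 'view']
65.70646984690485 250.15418993019222 190.34931446089522 [[ 1.19878087e-03  9.51605252e-01  3.07320692e-01  8.39404036e+01]
 [ 9.99998829e-01 -8.48557681e-04 -1.27322217e-03  1.11054314e+00]
 [-9.50825574e-04  3.07321858e-01 -9.51605155e-01 -1.33976797e+02]
 [ 0.00000000e+00  0.00000000e+00  0.00000000e+00  1.00000000e+00]]
```

```bash
python3 -c "
import cv2,numpy as np
a=cv2.imread('pics/scene0.png');b=cv2.imread('pics/top0.png')
cv2.imwrite('pics/s0.png',cv2.resize(a,(800,600),interpolation=2));cv2.imwrite('pics/t0.png',cv2.resize(b,(800,600),interpolation=2))"
```

```text
(no output)
```

View pics/s0.png

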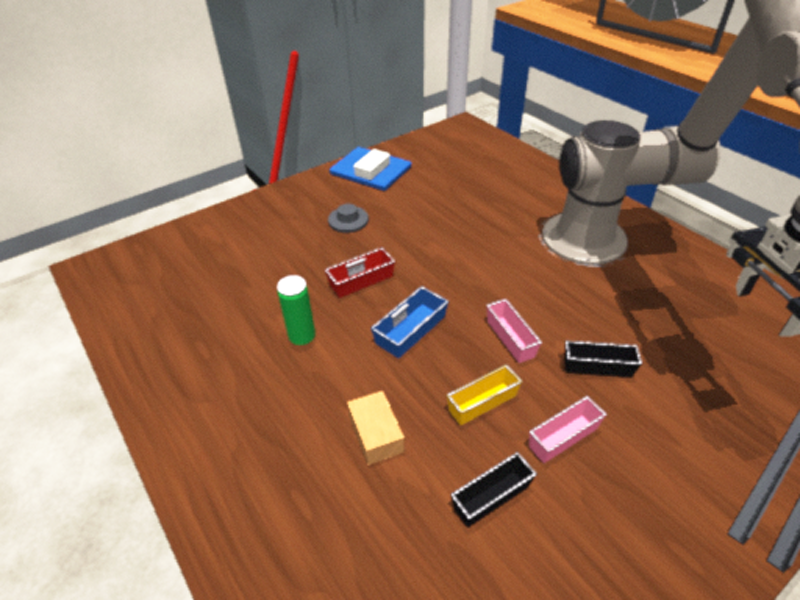

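View pics/t0.png

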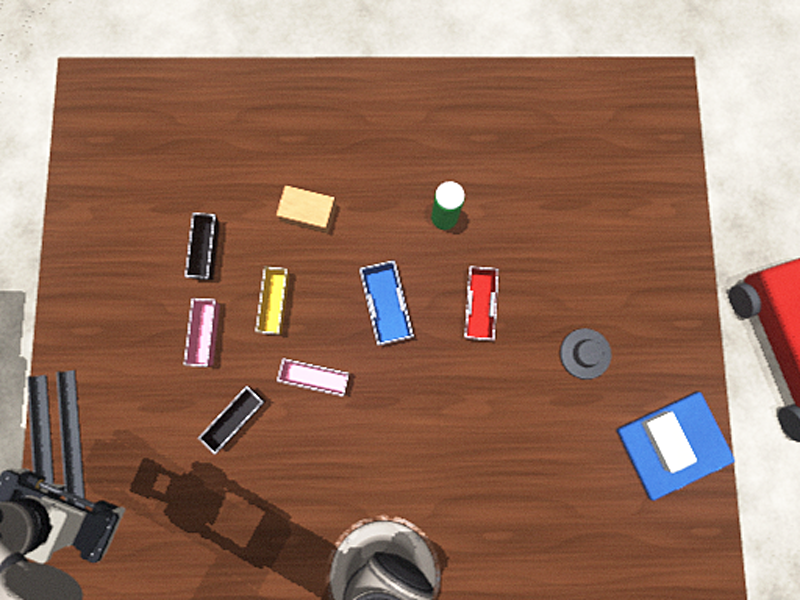

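The scene view shows blue at (410,320), red at (360,270) and yellow at (485,395). The top view shows them at (386,303), (482,303) and (271,300). Next I'll write a silhouette fit that uses both views.

```bash
cat > h.py <<'E'
from cell import ctrl
import cv2,numpy as np
from scipy.optimize import minimize
DIM={'big':(168,76),'middle':(154,62),'small':(140,48)}
HUE={'big':[(100,125)],'middle':[(0,4),(174,180)],'small':[(22,34)]}
def cap(n):
    s=ctrl.state();c=ctrl.capture(n);c['n']=n
    if n=='wrist':
        T=np.eye(4);T[:3,:3]=s['ee_rot'];T[:3,3]=s['ee_pos'];c['view']=np.linalg.inv(T@c['mount'])
    return c
def proj(c,P):
    f=192/np.tan(np.radians(c['fov_y']/2));q=np.c_[P,np.ones(len(P))]@c['view'].T
    x,y,z=q[:,0],-q[:,1],-q[:,2]
    if c['n']=='wrist':
        r=np.hypot(x,y)+1e-9;k=f*np.arctan2(r,z)/r
    else:k=f/z
    return np.c_[c['cx']+k*x,c['cy']+k*y]
def mask(c,t,near=None):
    h=cv2.cvtColor(c['color'],cv2.COLOR_RGB2HSV).astype(int)
    m=np.zeros(h.shape[:2],np.uint8)
    for a,b in HUE[t]:m|=((h[...,0]>=a)&(h[...,0]<=b)&(h[...,1]>(170 if t!='big' else 140))&(h[...,2]>50)).astype(np.uint8)
    m=cv2.morphologyEx(m,cv2.MORPH_CLOSE,np.ones((3,3)))
    n,l,st,ce=cv2.connectedComponentsWithStats(m)
    if near is None: i=1+np.argmax(st[1:,4])
    else:
        ok=[i for i in range(1,n) if st[i,4]>60];i=min(ok,key=lambda i:np.hypot(*(ce[i]-near)))
    cs,_=cv2.findContours((l==i).astype(np.uint8),0,2)
    return cv2.convexHull(np.vstack(cs))[:,0].astype(float)
def box(t,p):
    x,y,yaw,zr=p;L,W=DIM[t];R=np.array([[np.cos(yaw),-np.sin(yaw)],[np.sin(yaw),np.cos(yaw)]]);P=[]
    for dz,d in((0,0),(-50,5)):
        for a,b in((1,1),(-1,1),(-1,-1),(1,-1)):
            P.append([*(R@[a*(L/2-d),b*(W/2-d)]+[x,y]),zr+dz])
    return np.array(P)
def fill(poly):
    m=np.zeros((384*4,512*4),np.uint8);cv2.fillConvexPoly(m,np.round(poly*64+24).astype(np.int32),1,shift=4);return m
def fit(t,obs,p0,fixz=False):
    M=[(c,fill(h)) for c,h in obs]
    def cost(q):
        p=[p0[0]+q[0],p0[1]+q[1],p0[2]+q[2]/100,p0[3]+(0 if fixz else q[3])]
        s=0
        for c,m in M:
            u=cv2.convexHull(proj(c,box(t,p)).astype(np.float32))[:,0];k=fill(u);s+=(k^m).sum()/m.sum()
        return s
    r=min((minimize(cost,[0]*4,method='Nelder-Mead',options=dict(initial_simplex=np.vstack([np.zeros(4),np.diag([d,-d,d,d])]),maxiter=400,xatol=.05,fatol=1e-5)) for d in(15,-15,5)),key=lambda r:r.fun)
    q=r.x;return np.round([p0[0]+q[0],p0[1]+q[1],p0[2]+q[2]/100,p0[3]+(0 if fixz else q[3])],3),round(r.fun,4)
E
python3 - <<'E'
from h import *
T,S=cap('top'),cap('scene')
near={'big':((386,303),(410,320)),'middle':((482,303),(360,270)),'small':((271,300),(485,395))}
for t in DIM:
    hs=[mask(c,t,np.array(n)*.64) for c,n in zip((T,S),near[t])]
    # seed: ray of top centroid at z=40
    from scipy.optimize import fsolve
    g=fsolve(lambda v:proj(T,np.array([[v[0],v[1],40]]))[0]-hs[0].mean(0),[550,0])
    rc=cv2.minAreaRect(proj(T,np.array([[0,0,0]]))*0+0 if 0 else hs[0].astype(np.float32))
    b=cv2.boxPoints(rc);e=max((b[1]-b[0],b[2]-b[1]),key=np.linalg.norm)
    yaw=np.arctan2(-e[0],-e[1])
    yaw=(yaw+np.pi/2)%np.pi-np.pi/2
    print(t,g,yaw,fit(t,[(T,hs[0]),(S,hs[1])],[*g,yaw,50]),fit(t,[(T,hs[0])],[*g,yaw,50],1),fit(t,[(S,hs[1])],[*g,yaw,50],1))
E
```

```text
big [556.10404585 -10.2914927 ] 0.23255658 (array([ 5.53967e+02, -1.34300e+01,  2.79000e-01,  3.74580e+01]), np.float64(0.3861)) (array([ 5.59409e+02, -1.19390e+01,  2.13000e-01,  5.00000e+01]), np.float64(0.2566)) (array([ 5.54991e+02, -7.34000e+00,  3.24000e-01,  5.00000e+01]), np.float64(0.1633))
middle [ 543.39016307 -212.25173122] -0.06656873 (array([ 5.50449e+02, -2.20010e+02, -1.01000e-01,  3.25540e+01]), np.float64(0.4463)) (array([ 5.56519e+02, -2.12306e+02, -1.26000e-01,  5.00000e+01]), np.float64(0.3232)) (array([ 5.55534e+02, -2.08876e+02, -4.30000e-02,  5.00000e+01]), np.float64(0.1783))Traceback (most recent call last):
  File "<stdin>", line 5, in <module>
  File "h.py", line 26, in mask
    ok=[i for i in range(1,n) if st[i,4]>60];i=min(ok,key=lambda i:np.hypot(*(ce[i]-near)))
                                               ~~~^^^^^^^^^^^^^^^^^^^^^^^^^^^^^^^^^^^^^^^^^
ValueError: min() iterable argument is empty
```

```bash
cat >> h.py <<'E'
def plan(x,y,z,th):
    """turn first (tool z), then shift; in row units"""
    s=ctrl.state();R=s['ee_rot'];t0=np.arctan2(-R[1,0],-R[0,0])
    X=np.array([[-np.cos(th),-np.sin(th),0],[-np.sin(th),np.cos(th),0],[0,0,-1]])
    d=X.T@(np.array([x,y,z])-s['ee_pos'])
    print('turn az units',round((t0-th)*10,3),'shift units',np.round(d/20,3),'t',round(s['time'],2),'tilt',np.round(R[2,:2],4))
E
python3 -c "
from h import *
plan(560,230,230,-.08)"
```

```text
turn az units -2.988 shift units [-19.269 -11.38    1.072] t 0.25 tilt [ 0.0001 -0.0006]
```

```bash
python3 -m pendant '[[0,0,-1,0,0,0,1],[0,0,-1,0,0,0,1],[0,0,-1,-0.95,-0.55,0,1],[0,0,0,-1,-0.6,0.05,1],[0,0,0,-1,-0.6,0.05,1],[0,0,0,-1,-0.6,0.05,1],[0,0,0,-1,-0.6,0.05,1],[0,0,0,-1,-0.6,0.05,1],[0,0,0,-1,-0.6,0.05,1],[0,0,0,-1,-0.6,0.05,1]]'; python3 -m pendant '[[0,0,0,-1,-0.6,0.05,1],[0,0,0,-1,-0.6,0.05,1],[0,0,0,-1,-0.6,0.05,1],[0,0,0,-1,-0.6,0.05,1],[0,0,0,-1,-0.6,0.05,1],[0,0,0,-1,-0.6,0.05,1],[0,0,0,-1,-0.6,0.05,1],[0,0,0,-1,-0.6,0.05,1],[0,0,0,-1,-0.6,0.05,1],[0,0,0,-1,-0.6,0.05,1]]'
python3 - <<'E'
from h import *
plan(560,230,230,-.08);plan(557,-9,230,-.08)
import pickle
s=ctrl.state();c=cap('wrist');pickle.dump(c,open('w_y1.pkl','wb'))
cv2.imwrite('pics/wy1.png',cv2.resize(c['color'][...,::-1],(800,600),interpolation=2))
E
```

```text
time: 1.08
ee_pos: [344.6, 378.0, 244.6]
ee_rot: [[-0.997, 0.079, -0.0], [0.079, 0.997, -0.0], [0.0, -0.0, -1.0]]
wrist_force: [0.6, 0.1, -0.2]
opening: 91.6
finger_force: 0.0
time: 1.92
ee_pos: [534.6, 242.7, 234.5]
ee_rot: [[-0.997, 0.079, -0.0], [0.079, 0.997, 0.0], [0.0, 0.0, -1.0]]
wrist_force: [0.4, 0.9, 0.6]
opening: 91.9
finger_force: 0.0
turn az units 0.011 shift units [-1.319 -0.529  0.226] t 1.92 tilt [0.0003 0.    ]
turn az units 0.011 shift units [ -2.124 -12.453   0.226] t 1.92 tilt [0.0003 0.    ]
```

View pics/wy1.png

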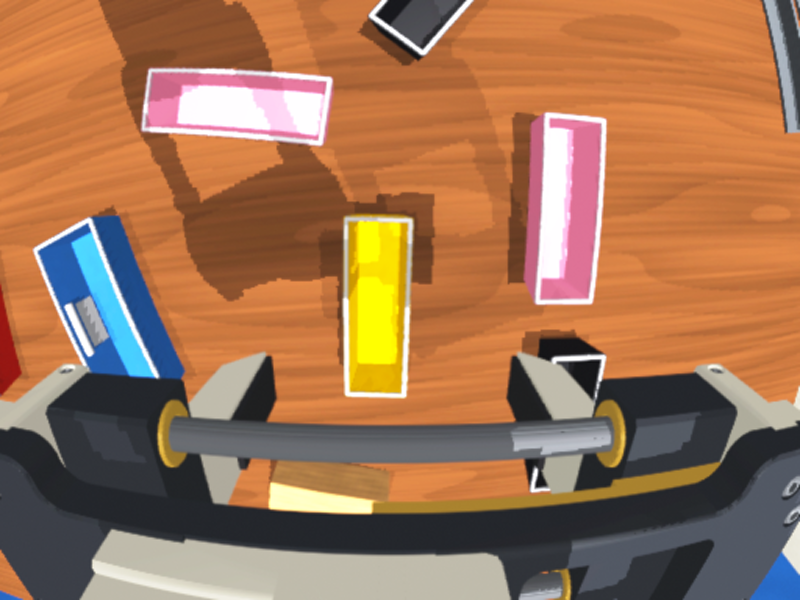

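The wrist view shows yellow at (378,305) with a clear white rim, and blue at the left around (110,300). I'll take views halfway between the tubs so each tub is seen from two places.

```bash
cat >> h.py <<'E'
def wmask(c,t,near):
    h=cv2.cvtColor(c['color'],cv2.COLOR_RGB2HSV).astype(int);H,S,V=h[...,0],h[...,1],h[...,2]
    k=sum((H>=a)&(H<=b) for a,b in {'big':[(92,125)],'middle':[(0,5),(174,180)],'small':[(22,34)]}[t])>0
    m=(k&(S>(130 if t!='middle' else 200))&(V>40)).astype(np.uint8)
    m=cv2.morphologyEx(m,cv2.MORPH_OPEN,np.ones((3,3)))
    m=cv2.morphologyEx(m,cv2.MORPH_CLOSE,np.ones((7,7)))
    n,l,st,ce=cv2.connectedComponentsWithStats(m)
    ok=[i for i in range(1,n) if st[i,4]>800];i=min(ok,key=lambda i:np.hypot(*(ce[i]-near)))
    m=(l==i).astype(np.uint8)
    w=((S<90)&(V>110)).astype(np.uint8)&cv2.dilate(m,np.ones((7,7)))
    m=cv2.morphologyEx(m|w,cv2.MORPH_OPEN,np.ones((2,2)))
    cs,_=cv2.findContours(m,0,2);cs=max(cs,key=cv2.contourArea)
    return cv2.convexHull(cs)[:,0].astype(float)
def wfit(t,cs,p0,fixz=False):
    obs=[]
    for c in cs:
        u=proj(c,box(t,p0)).mean(0);obs.append((c,wmask(c,t,u)))
    r=fit(t,obs,p0,fixz);return r,obs
def draw(c,items):
    a=np.ascontiguousarray(c['color'][...,::-1]);a=cv2.resize(a,None,fx=1.56,fy=1.56)
    for t,p,h in items:
        cv2.polylines(a,[np.round(proj(c,box(t,p))[:4]*1.56).astype(int)],True,(0,255,0),1)
        if h is not None:cv2.polylines(a,[np.round(h*1.56).astype(int)],True,(255,0,255),1)
    return a
E
python3 -m pendant '[[0,0,0,0.45,-0.88,0,1],[0,0,0,0,-0.88,0,1],[0,0,0,0,-0.88,0,1],[0,0,0,0,-0.88,0,1],[0,0,0,0,-0.88,0,1],[0,0,0,0,-0.88,0,1],[0,0,0,0,-0.88,0,1],[0,0,0,0,0,0,1]]'; python3 -c "
from h import *
import pickle
pickle.dump(cap('wrist'),open('w2.pkl','wb'))"
python3 -m pendant '[[0,0,0,0,-1,0,1],[0,0,0,0,-1,0,1],[0,0,0,0,-1,0,1],[0,0,0,0,-1,0,1],[0,0,0,0,-1,0,1],[0,0,0,0,-1,0,1],[0,0,0,0,-1,0,1],[0,0,0,0,-1,0,1],[0,0,0,0,-1,0,1],[0,0,0,0,-1,0,1]]'
python3 -m pendant '[[0,0,0,0,-1,0,1],[0,0,0,0,0,0,1]]';python3 -c "
from h import *
import pickle
pickle.dump(cap('wrist'),open('w3.pkl','wb'))"
python3 -m pendant '[[0,0,0,0,-1,0,1],[0,0,0,0,-1,0,1],[0,0,0,0,-1,0,1],[0,0,0,0,-1,0,1],[0,0,0,0,-1,0,1],[0,0,0,0,0,0,1]]';python3 -c "
from h import *
import pickle
pickle.dump(cap('wrist'),open('w4.pkl','wb'))
L=lambda n:pickle.load(open(n,'rb'))
y1,w2,w3,w4=map(L,('w_y1.pkl','w2.pkl','w3.pkl','w4.pkl'))
A={}
for t,cs,p in(('small',(y1,w2),[560,230,-.05,50]),('big',(w2,w3),[557,-9,.25,50]),('middle',(w3,w4),[554,-211,-.08,50])):
    r,o=wfit(t,cs,p);A[t]=(r[0],o);print(t,r)
    for c in cs: print('  ',wfit(t,[c],p,True)[0])
    if t=='big':
        print('w4',wfit(t,[w4],p,True)[0])
a=draw(w2,[('small',A['small'][0],A['small'][1][1][1]),('big',A['big'][0],A['big'][1][0][1])])
b=draw(w3,[('middle',A['middle'][0],A['middle'][1][0][1]),('big',A['big'][0],A['big'][1][1][1])])
cv2.imwrite('pics/w2.png',a);cv2.imwrite('pics/w3.png',b)
"
```

```text
time: 2.63
ee_pos: [514.8, 119.0, 234.7]
ee_rot: [[-0.997, 0.081, -0.0], [0.081, 0.997, -0.001], [0.0, -0.001, -1.0]]
wrist_force: [0.6, 0.3, 0.6]
opening: 92.2
finger_force: 0.0
time: 3.52
ee_pos: [499.6, -77.9, 234.7]
ee_rot: [[-0.997, 0.078, 0.0], [0.078, 0.997, 0.0], [-0.0, 0.001, -1.0]]
wrist_force: [0.5, 0.3, 0.1]
opening: 91.8
finger_force: 0.0
time: 3.68
ee_pos: [498.1, -99.9, 234.6]
ee_rot: [[-0.997, 0.081, 0.0], [0.081, 0.997, -0.001], [-0.0, -0.001, -1.0]]
wrist_force: [1.0, 0.0, -0.2]
opening: 91.9
finger_force: 0.0
time: 4.23
ee_pos: [490.3, -199.0, 234.6]
ee_rot: [[-0.997, 0.08, 0.0], [0.08, 0.997, -0.001], [-0.0, -0.001, -1.0]]
wrist_force: [0.6, 0.2, 0.8]
opening: 91.6
finger_force: 0.0
small (array([ 5.66446e+02,  2.32318e+02, -1.08000e-01,  5.14840e+01]), np.float64(0.2199))
   (array([ 5.67198e+02,  2.31923e+02, -1.09000e-01,  5.00000e+01]), np.float64(0.0261))
   (array([ 5.66577e+02,  2.33488e+02, -1.02000e-01,  5.00000e+01]), np.float64(0.162))
big (array([ 5.58063e+02, -8.67700e+00,  2.29000e-01,  5.17270e+01]), np.float64(0.2685))
   (array([ 5.58417e+02, -9.58400e+00,  2.34000e-01,  5.00000e+01]), np.float64(0.1323))
   (array([ 5.58715e+02, -8.34400e+00,  2.26000e-01,  5.00000e+01]), np.float64(0.1255))
w4 (array([ 5.59006e+02, -7.67500e+00,  2.18000e-01,  5.00000e+01]), np.float64(0.1992))
middle (array([ 5.60002e+02, -2.13522e+02, -8.70000e-02,  2.52070e+01]), np.float64(0.3089))
   (array([ 5.55681e+02, -2.11562e+02, -9.70000e-02,  5.00000e+01]), np.float64(0.2906))
   (array([ 5.55529e+02, -2.11056e+02, -8.00000e-02,  5.00000e+01]), np.float64(0.1004))
```

View pics/w3.png

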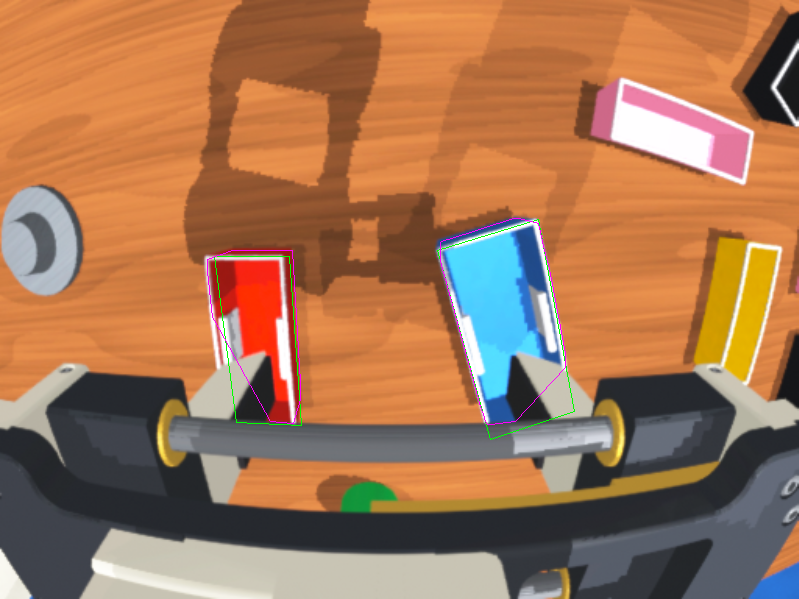

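The image shows red at about (250,340) and blue at about (510,330), both clipped by the fingers, which biases the fits. I'll back off toward the base and measure from unobstructed views.

```bash
python3 -m pendant '[[0,0,0,1,0,0,1],[0,0,0,1,0,0,1],[0,0,0,1,0,0,1],[0,0,0,0.3,0,0,1],[0,0,0,0,0,0,1]]'; python3 -c "
from h import *
import pickle
pickle.dump(cap('wrist'),open('v1.pkl','wb'))"
python3 -m pendant '[[0,0,0,0,1,0,1],[0,0,0,0,1,0,1],[0,0,0,0,1,0,1],[0,0,0,0,1,0,1],[0,0,0,0,1,0,1],[0,0,0,0,0,0,1]]';python3 - <<'E'
from h import *
import pickle
pickle.dump(cap('wrist'),open('v2.pkl','wb'))
L=lambda n:pickle.load(open(n,'rb'))
v1,v2=L('v1.pkl'),L('v2.pkl');A={}
for t,p in(('big',[558,-9,.23,50]),('middle',[556,-211,-.08,50])):
    r,o=wfit(t,(v1,v2),p);A[t]=(r[0],o);print(t,r)
    for c in (v1,v2): print('  ',wfit(t,[c],p,True)[0])
b=np.vstack([draw(v,[(t,A[t][0],A[t][1][i][1]) for t in A])[200:500] for i,v in enumerate((v1,v2))])
cv2.imwrite('pics/v.png',b)
E
```

```text
time: 4.7
ee_pos: [423.7, -190.9, 235.0]
ee_rot: [[-0.997, 0.078, 0.0], [0.078, 0.997, 0.001], [-0.0, 0.001, -1.0]]
wrist_force: [-0.0, -1.0, 1.1]
opening: 91.8
finger_force: 0.0
time: 5.25
ee_pos: [433.0, -89.6, 234.8]
ee_rot: [[-0.997, 0.076, 0.001], [0.076, 0.997, 0.001], [-0.001, 0.002, -1.0]]
wrist_force: [-0.4, -0.2, -0.0]
opening: 91.7
finger_force: 0.0
big (array([ 6.16268e+02,  4.36420e+01,  2.84000e-01, -1.25035e+02]), np.float64(1.2243))
   (array([5.53203e+02, 4.28600e+00, 4.79000e-01, 5.00000e+01]), np.float64(0.8958))
   (array([ 5.59471e+02, -8.45400e+00,  2.29000e-01,  5.00000e+01]), np.float64(0.6442))
middle (array([ 6.14747e+02, -2.37043e+02, -1.51000e-01, -1.10004e+02]), np.float64(1.3513))
   (array([ 5.56556e+02, -2.10205e+02, -7.60000e-02,  5.00000e+01]), np.float64(0.8077))
   (array([ 5.55528e+02, -2.11804e+02, -1.29000e-01,  5.00000e+01]), np.float64(1.1333))
```

View pics/v.png

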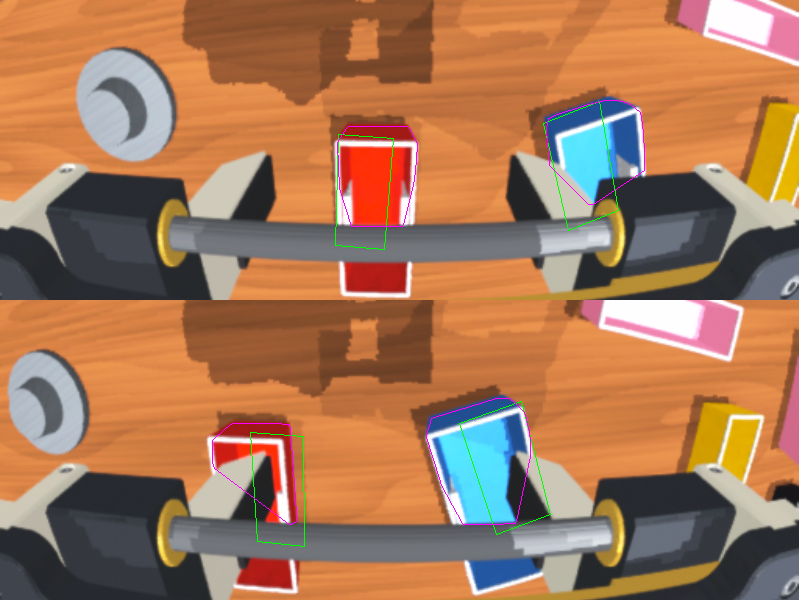

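Both tubs are now hidden behind the gripper bar because I moved the wrong way: image up is toward the base. I'll move forward instead.

```bash
python3 -m pendant '[[0,0,0,-1,0.2,0,1],[0,0,0,-1,0.2,0,1],[0,0,0,-1,0.2,0,1],[0,0,0,-1,0.2,0,1],[0,0,0,-1,0.2,0,1],[0,0,0,-1,0,0,1],[0,0,0,-1,0,0,1],[0,0,0,-1,0,0,1],[0,0,0,-1,0,0,1],[0,0,0,0,0,0,1]]'; python3 -c "
from h import *
import pickle
pickle.dump(cap('wrist'),open('v1.pkl','wb'))"
python3 -m pendant '[[0,0,0,0,-1,0,1],[0,0,0,0,-1,0,1],[0,0,0,0,-1,0,1],[0,0,0,0,-1,0,1],[0,0,0,0,-1,0,1],[0,0,0,0,0,0,1]]';python3 - <<'E'
from h import *
import pickle
pickle.dump(cap('wrist'),open('v2.pkl','wb'))
L=lambda n:pickle.load(open(n,'rb'))
v1,v2=L('v1.pkl'),L('v2.pkl');A={}
for t,p in(('big',[558,-9,.23,50]),('middle',[556,-211,-.08,50])):
    r,o=wfit(t,(v1,v2),p);A[t]=(r[0],o);print(t,r)
    for c in (v1,v2): print('  ',wfit(t,[c],p,True)[0])
b=np.vstack([draw(v,[(t,A[t][0],A[t][1][i][1]) for t in A])[100:400] for i,v in enumerate((v1,v2))])
cv2.imwrite('pics/vv.png',b)
E
```

```text
time: 6.13
ee_pos: [616.2, -88.0, 233.7]
ee_rot: [[-0.997, 0.079, 0.002], [0.079, 0.997, -0.0], [-0.002, -0.0, -1.0]]
wrist_force: [-0.5, -0.4, -0.4]
opening: 91.6
finger_force: 0.0
time: 6.68
ee_pos: [604.2, -190.5, 234.5]
ee_rot: [[-0.997, 0.082, -0.0], [0.082, 0.997, -0.001], [0.0, -0.001, -1.0]]
wrist_force: [0.7, -0.3, -0.4]
opening: 91.4
finger_force: 0.0
big (array([ 5.58065e+02, -8.84600e+00,  2.27000e-01,  5.33680e+01]), np.float64(0.0465))
   (array([ 5.58317e+02, -8.38700e+00,  2.26000e-01,  5.00000e+01]), np.float64(0.0256))
   (array([ 5.58071e+02, -7.26600e+00,  2.20000e-01,  5.00000e+01]), np.float64(0.0359))
middle (array([ 5.54861e+02, -2.12973e+02, -9.50000e-02,  4.52750e+01]), np.float64(0.1095))
   (array([ 5.55662e+02, -2.11589e+02, -1.01000e-01,  5.00000e+01]), np.float64(0.0297))
   (array([ 5.55577e+02, -2.11439e+02, -7.90000e-02,  5.00000e+01]), np.float64(0.1173))
```

View pics/vv.png

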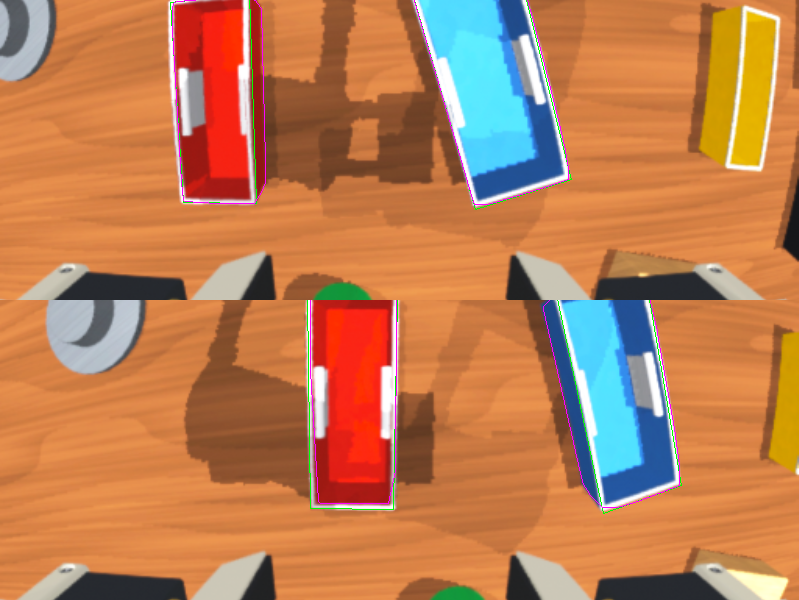

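Red is at (250,100) and (352,405) in the two crops, blue at (500,100) and (620,400), and the fits hug the rims. That gives big ≈ (558,-8.3), yaw 0.226, and middle ≈ (555.6,-211.5), yaw -0.09, with both rims about 50 high.

```bash
python3 -c "
from h import *
plan(555.6,-211.5,54,-.09)"
```

```text
turn az units 0.082 shift units [ 2.326 -1.357  9.025] t 6.73 tilt [ 0.0004 -0.0001]
```

```bash
python3 -m pendant '[[0,0,0.08,0.78,-0.45,0.5,1],[0,0,0,0.78,-0.45,1,1],[0,0,0,0.77,-0.46,1,1],[0,0,0,0,0,1,1],[0,0,0,0,0,1,1],[0,0,0,0,0,1,1],[0,0,0,0,0,0,1],[0,0,0,0,0,0,1]]';python3 -c "
from h import *
plan(555.6,-211.5,54,-.09)"
```

```text
time: 7.4
ee_pos: [556.0, -208.9, 124.3]
ee_rot: [[-0.996, 0.086, -0.002], [0.086, 0.996, 0.001], [0.002, 0.001, -1.0]]
wrist_force: [0.7, -1.2, 0.1]
opening: 91.7
finger_force: 0.0
turn az units 0.038 shift units [ 0.006 -0.13   3.514] t 7.4 tilt [0.002  0.0011]
```

```bash
python3 -m pendant '[[0,0,0.04,0,-0.13,0.9,1],[0,0,0,0,0,0.9,1],[0,0,0,0,0,0.9,1],[0,0,0,0,0,0.8,1],[0,0,0,0,0,0,1],[0,0,0,0,0,0,1]]';python3 -c "
from h import *
plan(555.6,-211.5,54,-.09)"
```

```text
time: 7.9
ee_pos: [556.7, -212.3, 55.7]
ee_rot: [[-0.996, 0.09, 0.001], [0.09, 0.996, -0.0], [-0.001, -0.0, -1.0]]
wrist_force: [0.7, -0.1, 0.6]
opening: 91.9
finger_force: 0.0
turn az units -0.004 shift units [0.056 0.035 0.085] t 7.9 tilt [-0.0006 -0.0001]
```

Now I'll close gently, then firmly, and lift a little.

```bash
python3 -m pendant '[[0,0,0,0.05,0,0.08,0],[0,0,0,0,0,0,-0.5],[0,0,0,0,0,0,-0.5],[0,0,0,0,0,0,-0.5],[0,0,0,0,0,0,-0.5],[0,0,0,0,0,0,-0.5],[0,0,0,0,0,0,-0.5],[0,0,0,0,0,0,-0.5]]' 10;python3 -m pendant '[[0,0,0,0,0,0,-0.5],[0,0,0,0,0,0,-0.5],[0,0,0,0,0,0,-0.5]]' 35;  python3 -m pendant '[[0,0,0,0,0,-0.5,-0.5],[0,0,0,0,0,-0.8,-0.5],[0,0,0,0,0,-1,-0.5],[0,0,0,0,0,-1,-0.5],[0,0,0,0,0,0,-0.5],[0,0,0,0,0,0,-0.5]]';  python3 -c "
from h import *
plan(558.1,-8.3,125,.226)"
```

```text
time: 8.57
ee_pos: [555.5, -212.7, 53.7]
ee_rot: [[-0.996, 0.091, 0.001], [0.091, 0.996, -0.001], [-0.001, -0.001, -1.0]]
wrist_force: [-0.9, -0.8, 5.4]
opening: 61.3
finger_force: 10.0
time: 8.82
ee_pos: [555.5, -212.7, 53.7]
ee_rot: [[-0.996, 0.091, 0.001], [0.091, 0.996, -0.001], [-0.001, -0.001, -1.0]]
wrist_force: [-1.5, -0.1, 6.0]
opening: 60.9
finger_force: 35.0
time: 9.32
ee_pos: [555.4, -212.3, 119.6]
ee_rot: [[-0.996, 0.091, 0.001], [0.091, 0.996, -0.0], [-0.001, -0.0, -1.0]]
wrist_force: [0.6, -0.0, -2.4]
opening: 60.8
finger_force: 35.0
turn az units -3.168 shift units [-2.417  9.912 -0.271] t 9.32 tilt [-0.0014 -0.0003]
```

```bash
python3 -m pendant '[[0,0,-1,0,0,-0.15,-0.5],[0,0,-1,0,0,-0.15,-0.5],[0,0,-1,0,0,0,-0.5],[0,0,-0.17,0,0.2,0,-0.5],[0,0,0,-0.2,0.6,0,-0.5],[0,0,0,-0.3,0.8,0,-0.5],[0,0,0,-0.3,0.9,0,-0.5],[0,0,0,-0.3,0.9,0,-0.5],[0,0,0,-0.3,0.9,0,-0.5],[0,0,0,-0.3,0.9,0,-0.5]]'; python3 -m pendant '[[0,0,0,-0.3,0.9,0,-0.5],[0,0,0,-0.2,0.9,0,-0.5],[0,0,0,-0.1,0.9,0,-0.5],[0,0,0,0,0.9,0,-0.5],[0,0,0,0,0.6,0,-0.5],[0,0,0,0,0.4,0,-0.5],[0,0,0,0,0,0,-0.5],[0,0,0,0,0,0,-0.5],[0,0,0,0,0,0,-0.5]]'
python3 - <<'E'
from h import *
plan(558.1,-8.3,79,.226)
c=cap('wrist');cv2.imwrite('pics/hold.png',cv2.resize(c['color'][...,::-1],(800,600),interpolation=2))
E
```

```text
time: 10.15
ee_pos: [564.4, -101.2, 124.1]
ee_rot: [[-0.975, -0.221, -0.002], [-0.221, 0.975, 0.001], [0.002, 0.001, -1.0]]
wrist_force: [0.2, 0.3, -2.4]
opening: 60.5
finger_force: 35.0
time: 10.9
ee_pos: [556.3, -11.7, 125.1]
ee_rot: [[-0.975, -0.223, 0.0], [-0.223, 0.975, -0.0], [-0.0, -0.0, -1.0]]
wrist_force: [-0.6, -0.3, -1.6]
opening: 60.6
finger_force: 35.0
turn az units -0.007 shift units [-0.123  0.144  2.304] t 10.9 tilt [-0.0003 -0.0003]
```

View pics/hold.png

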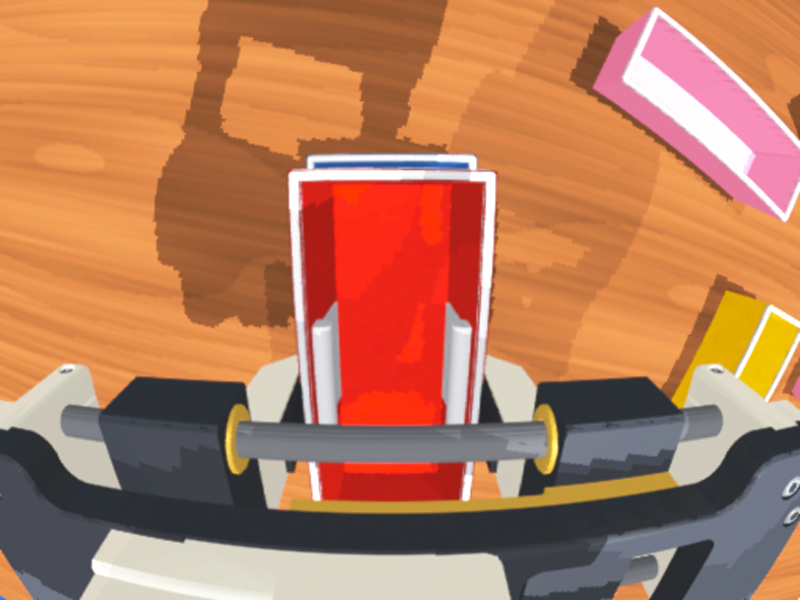

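Red is held centred and level, with its rim from (292,172) to (495,172). The blue near edge shows from (310,157) to (475,157), so I'll check the predicted blue edge against it.

Run:
```python
from h import *
c=cap('wrist')
print((proj(c,box('big',[558.1,-8.3,.226,50]))[[1,2]]*1.5625).round(1))
print((proj(c,box('middle',[556.3,-11.7,.226,121]))[[0,1,2,3]]*1.5625).round(1))
cv2.imwrite('pics/z.png',cv2.resize(c['color'][90:120,185:320,::-1],None,fx=5.9,fy=5.9,interpolation=0))
```

```text
[[479.6 157.7]
 [310.  157.4]]
[[459.5 549.6]
 [491.3 175.1]
 [283.8 175.4]
 [317.4 549.5]]
```

View pics/z.png

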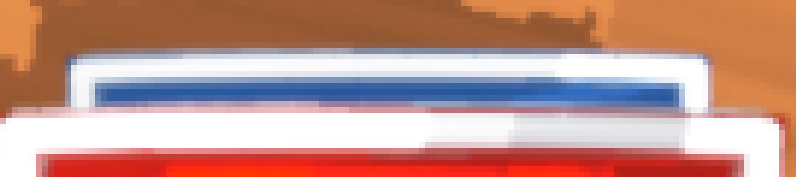

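The same image shows red and blue laterally aligned to about 0.3 mm. The 3 mm shift in the plan comes from camera bias, so no y correction is needed. I'll shift -x by 2.5 mm and lower.

```bash
python3 -m pendant '[[0,0,0,-0.12,0,0.3,-0.5],[0,0,0,0,0,0.5,-0.5],[0,0,0,0,0,0.4,-0.5],[0,0,0,0,0,0,-0.5]]'; python3 -m pendant '[[0,0,0,0,0,0.3,-0.5],[0,0,0,0,0,0.3,-0.5],[0,0,0,0,0,0.2,-0.5],[0,0,0,0,0,0.2,-0.5],[0,0,0,0,0,0.1,-0.5],[0,0,0,0,0,0,-0.5]]'
```

```text
time: 11.33
ee_pos: [557.0, -10.5, 98.5]
ee_rot: [[-0.975, -0.224, -0.004], [-0.224, 0.975, 0.001], [0.004, 0.002, -1.0]]
wrist_force: [-1.0, 0.0, -2.7]
opening: 60.3
finger_force: 35.0
time: 11.83
ee_pos: [558.5, -10.8, 78.7]
ee_rot: [[-0.974, -0.224, -0.0], [-0.224, 0.974, -0.0], [0.0, -0.0, -1.0]]
wrist_force: [-0.3, -2.8, -2.9]
opening: 60.7
finger_force: 35.0
```

```bash
python3 -m pendant '[[0,0,0,0,0,0,1],[0,0,0,0,0,0,1],[0,0,0,0,0,0,1],[0,0,0,0,0,-0.3,1],[0,0,0,0,0,-0.8,1],[0,0,0,0,0,-1,1],[0,0,0,0,0,-1,1],[0,0,0,0,0,-1,1],[0,0,0,0,0,0,1],[0,0,0,0,0,0,1]]'
python3 - <<'E'
from h import *
plan(558.5,-10.8,150,.226)
c=cap('wrist');cv2.imwrite('pics/rel.png',cv2.resize(c['color'][...,::-1],(800,600),interpolation=2))
E
```

```text
time: 12.67
ee_pos: [559.1, -10.5, 162.7]
ee_rot: [[-0.974, -0.224, 0.003], [-0.224, 0.974, -0.0], [-0.003, -0.001, -1.0]]
wrist_force: [0.1, 0.4, -0.8]
opening: 91.8
finger_force: 0.0
turn az units 0.003 shift units [ 0.033 -0.01   0.635] t 12.67 tilt [-0.0031 -0.0011]
```

View pics/rel.png

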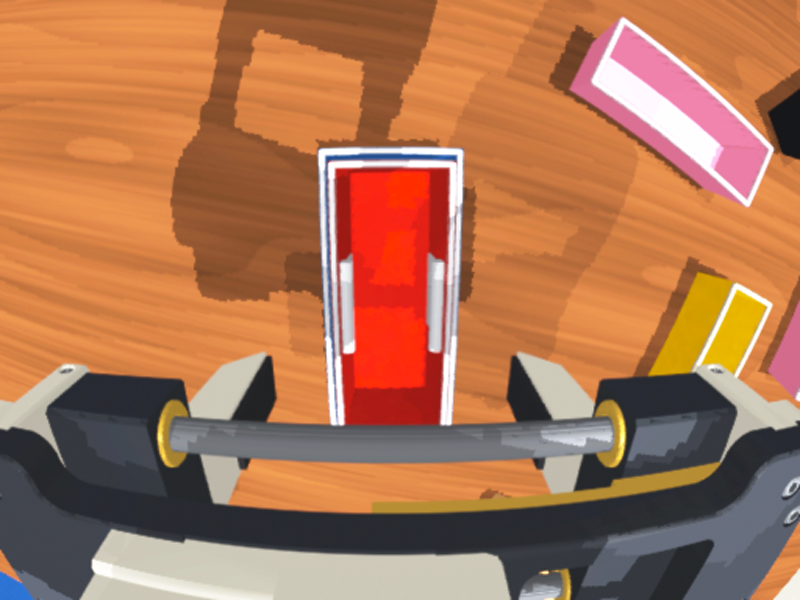

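Red is standing in the blue tub, evenly inside, with red centre at about (395,290). Now I'll turn the closed gripper 90° so it clears red's clips and press on the red floor centre.

```bash
python3 -c "
from h import *
print(ctrl.state()['joint_positions'].round(3))"; python3 -m pendant '[[0,0,-1,0,0,0,-1],[0,0,-1,0,0,0,-1],[0,0,-1,0,0,0,-1]]' 20;python3 -c "
from h import *
print(ctrl.state()['joint_positions'].round(3))
plan(558.5,-10.8,85,.226+np.pi/2)
plan(558.5,-10.8,85,.226-np.pi/2)"
```

```text
[-0.156  0.487  1.56   0.     1.093 -1.953]
time: 12.97
ee_pos: [557.7, -10.3, 159.8]
ee_rot: [[-0.862, -0.507, -0.003], [-0.507, 0.862, 0.001], [0.002, 0.002, -1.0]]
wrist_force: [0.9, -0.1, -0.4]
opening: 76.6
finger_force: 0.0
[-0.156  0.49   1.561  0.     1.093 -2.258]
turn az units -12.656 shift units [ 0.034 -0.034  3.741] t 12.97 tilt [0.0019 0.0017]
turn az units 18.76 shift units [-0.034  0.034  3.741] t 12.97 tilt [0.0019 0.0017]
```

```bash
python3 -m pendant '[[0,0,1,0,0,0,-1],[0,0,1,0,0,0,-1],[0,0,1,0,0,0,-1],[0,0,1,0,0,0,-1],[0,0,1,0,0,0,-1],[0,0,1,0,0,0,-1],[0,0,1,0,0,0,-1],[0,0,1,0,0,0,-1],[0,0,1,0,0,0,-1],[0,0,1,0,0,0.5,-1]]'; python3 -m pendant '[[0,0,1,0,0,0.5,-1],[0,0,1,0,0,0.5,-1],[0,0,1,0,0,0.5,-1],[0,0,1,0,0,0.5,-1],[0,0,1,0,0,0.5,-1],[0,0,1,0,0,0.3,-1],[0,0,1,0,0,0,-1],[0,0,1,0,0,0,-1],[0,0,0.76,0,0,0,-1],[0,0,0,0,0,0,-1]]';python3 -c "
from h import *
plan(558.5,-10.8,85,.226-np.pi/2)"
```

```text
time: 13.8
ee_pos: [558.7, -10.5, 151.3]
ee_rot: [[-0.888, 0.461, 0.001], [0.461, 0.888, 0.0], [-0.001, 0.0, -1.0]]
wrist_force: [-0.9, 0.3, 0.6]
opening: 9.7
finger_force: 0.0
time: 14.63
ee_pos: [557.6, -10.3, 93.8]
ee_rot: [[-0.217, 0.976, -0.002], [0.976, 0.217, 0.001], [0.001, -0.002, -1.0]]
wrist_force: [-0.7, -0.3, 0.2]
opening: 0.4
finger_force: 0.0
turn az units -0.077 shift units [-0.034  0.036  0.441] t 14.63 tilt [ 0.0011 -0.0023]
```

```bash
python3 -m pendant '[[0,0,-0.05,0,0.03,0.5,-1],[0,0,0,0,0,0.5,-1],[0,0,0,0,0,0.5,-1],[0,0,0,0,0,0.2,-1],[0,0,0,0,0,0,-1]]';python3 -m pendant '[[0,0,0,0,0,0.1,-1],[0,0,0,0,0,0.1,-1],[0,0,0,0,0,0,-1]]';python3 -m pendant '[[0,0,0,0,0,0.1,-1],[0,0,0,0,0,0.1,-1],[0,0,0,0,0,0,-1]]'
```

```text
time: 15.05
ee_pos: [557.9, -10.2, 59.2]
ee_rot: [[-0.225, 0.974, -0.003], [0.974, 0.225, 0.001], [0.001, -0.003, -1.0]]
wrist_force: [0.2, 0.9, -0.7]
opening: 0.3
finger_force: 0.0
time: 15.3
ee_pos: [559.1, -10.4, 57.1]
ee_rot: [[-0.224, 0.975, 0.0], [0.975, 0.224, 0.0], [0.0, 0.0, -1.0]]
wrist_force: [0.4, 0.8, 0.1]
opening: 0.4
finger_force: 0.0
time: 15.55
ee_pos: [558.9, -10.3, 52.9]
ee_rot: [[-0.224, 0.975, -0.0], [0.975, 0.224, 0.0], [0.0, -0.0, -1.0]]
wrist_force: [-0.7, -1.1, 0.1]
opening: 0.6
finger_force: 0.0
```

```bash
for i in 1 2 3; do python3 -m pendant '[[0,0,0,0,0,0.1,-1],[0,0,0,0,0,0.1,-1],[0,0,0,0,0,0,-1]]' | egrep 'pos|wrist'; done
```

```text
ee_pos: [559.2, -10.3, 49.0]
wrist_force: [-0.1, -0.4, -0.5]
ee_pos: [559.3, -10.3, 45.1]
wrist_force: [0.8, 1.6, 3.3]
ee_pos: [559.4, -10.3, 41.4]
wrist_force: [1.2, 1.6, 4.1]
```

```bash
for i in 1 2 3 4; do python3 -m pendant '[[0,0,0,0,0,0.1,-1],[0,0,0,0,0,0,-1]]' | egrep 'pos|wrist'; done
```

```text
ee_pos: [559.5, -10.4, 39.5]
wrist_force: [-1.0, -0.2, 6.2]
ee_pos: [559.6, -10.4, 37.7]
wrist_force: [0.2, 0.9, 7.4]
ee_pos: [559.8, -10.4, 35.9]
wrist_force: [-0.9, 0.8, 7.6]
ee_pos: [559.9, -10.4, 34.1]
wrist_force: [-0.9, -0.1, 9.2]
```

```bash
for i in 1 2 3; do python3 -m pendant '[[0,0,0,0,0,0.06,-1],[0,0,0,0,0,0,-1]]' | egrep 'pos|wrist'; done
```

```text
ee_pos: [559.9, -10.4, 33.4]
wrist_force: [-1.7, 0.5, 13.7]
ee_pos: [559.9, -10.5, 33.2]
wrist_force: [-4.3, 1.2, 21.4]
ee_pos: [560.0, -10.5, 33.1]
wrist_force: [-8.8, 0.4, 31.7]
```

The force climbs steeply at TCP z = 33.1, so the fingertips are on the red floor at 8 mm: red is home. Retract and measure yellow again from the earlier views.

```bash
python3 -m pendant '[[0,0,0,0,0,-0.5,-1],[0,0,0,0,0,-1,-1],[0,0,0,0,0,-1,-1],[0,0,0,0,0,-1,-1],[0,0,0,0,0,-1,-1],[0,0,0,0,0,-1,-1],[0,0,0,0,0,-1,-1],[0,0,0,0,0,0,-1]]'
python3 - <<'E'
from h import *
import pickle
L=lambda n:pickle.load(open(n,'rb'))
y1,v1=L('w_y1.pkl'),L('v1.pkl')
for cs,f in(((y1,v1),0),((y1,),1),((v1,),1)):
    print(wfit('small',cs,[567,232,-.108,50],f)[0])
plan(567,230.5,180,-.108)
E
```

```text
time: 18.13
ee_pos: [560.8, -10.7, 163.1]
ee_rot: [[-0.224, 0.975, 0.006], [0.975, 0.224, -0.001], [-0.002, 0.006, -1.0]]
wrist_force: [1.0, -0.9, 0.9]
opening: 0.5
finger_force: 0.0
(array([ 5.65199e+02,  2.32339e+02, -1.02000e-01,  5.37020e+01]), np.float64(0.0849))
(array([ 5.67194e+02,  2.31945e+02, -1.08000e-01,  5.00000e+01]), np.float64(0.0266))
(array([ 5.65406e+02,  2.35688e+02, -9.70000e-02,  5.00000e+01]), np.float64(0.0372))
turn az units -12.367 shift units [ 0.993 12.021 -0.844] t 18.13 tilt [-0.0024  0.0059]
```

```bash
python3 -m pendant '[[0,0,-1,0,0,-0.4,1],[0,0,-1,0,0,-0.4,1],[0,0,-1,0,0,0,1],[0,0,-1,0,0,0,1],[0,0,-1,0,0,0,1],[0,0,-1,0,0,0,1],[0,0,-1,0,0,0,1],[0,0,-1,0,0,0,1],[0,0,-1,0,0,0,1],[0,0,-1,0,0,0,1]]'; python3 -m pendant '[[0,0,-1,0,0,0,1],[0,0,-1,0,0,0,1],[0,0,-0.37,0,0.4,0,1],[0,0,0,0,1,0,1],[0,0,0,0.1,1,0,1],[0,0,0,0.2,1,0,1],[0,0,0,0.2,1,0,1],[0,0,0,0.2,1,0,1],[0,0,0,0.1,1,0,1],[0,0,0,0.1,1,0,1]]';python3 -m pendant '[[0,0,0,0,1,0,1],[0,0,0,0,1,0,1],[0,0,0,0,1,0,1],[0,0,0,0,1,0,1],[0,0,0,0,0.5,0,1],[0,0,0,0,0,0,1]]';python3 -c "
from h import *
c=cap('wrist');print(wfit('small',[c],[567,232,-.108,50],1)[0])
plan(567,230.5,54,-.108)"
```

```text
time: 18.97
ee_pos: [558.5, -10.4, 174.3]
ee_rot: [[-0.943, 0.333, -0.002], [0.333, 0.943, 0.0], [0.002, -0.0, -1.0]]
wrist_force: [0.6, -0.3, 0.4]
opening: 62.7
finger_force: 0.0
time: 19.8
ee_pos: [556.8, 140.2, 174.8]
ee_rot: [[-0.994, 0.109, -0.001], [0.109, 0.994, 0.0], [0.001, -0.0, -1.0]]
wrist_force: [-0.5, 0.1, -0.4]
opening: 91.8
finger_force: 0.0
time: 20.3
ee_pos: [566.6, 230.3, 174.7]
ee_rot: [[-0.994, 0.106, -0.001], [0.106, 0.994, 0.0], [0.001, 0.0, -1.0]]
wrist_force: [-0.2, -0.3, 0.4]
opening: 91.8
finger_force: 0.0
(array([ 5.66386e+02,  2.31439e+02, -1.06000e-01,  5.00000e+01]), np.float64(0.0251))
turn az units 0.014 shift units [-0.011  0.082  6.039] t 20.35 tilt [ 0.0009 -0.0005]
```

```bash
python3 -m pendant '[[0,0,0,0,0,0.5,1],[0,0,0,0,0,1,1],[0,0,0,0,0,1,1],[0,0,0,0,0,1,1],[0,0,0,0,0,1,1],[0,0,0,0,0,0.8,1],[0,0,0,0,0,0.5,1],[0,0,0,0,0,0.2,1],[0,0,0,0,0,0,1],[0,0,0,0,0,0,1]]';python3 -c "
from h import *
plan(567,230,54,-.108)"
```

```text
time: 21.18
ee_pos: [567.5, 227.8, 56.1]
ee_rot: [[-0.994, 0.108, 0.001], [0.108, 0.994, 0.0], [-0.001, 0.0, -1.0]]
wrist_force: [-0.1, 0.7, -0.7]
opening: 91.9
finger_force: 0.0
turn az units -0.004 shift units [0.037 0.104 0.104] t 21.18 tilt [-0.0009  0.0004]
```

```bash
python3 -m pendant '[[0,0,0,0,0.1,0.1,0],[0,0,0,0,0,0,-0.5],[0,0,0,0,0,0,-0.5],[0,0,0,0,0,0,-0.5],[0,0,0,0,0,0,-0.5],[0,0,0,0,0,0,-0.5],[0,0,0,0,0,0,-0.5],[0,0,0,0,0,0,-0.5],[0,0,0,0,0,0,-0.5]]' 10;python3 -m pendant '[[0,0,0,0,0,0,-0.5],[0,0,0,0,0,0,-0.5],[0,0,0,0,0,0,-0.5]]' 35;  python3 -m pendant '[[0,0,0,0,0,-0.5,-0.5],[0,0,0,0,0,-0.8,-0.5],[0,0,0,0,0,-1,-0.5],[0,0,0,0,0,-1,-0.5],[0,0,0,0,0,-0.5,-0.5],[0,0,0,0,0,0,-0.5],[0,0,0,0,0,0,-0.5]]';  python3 -c "
from h import *
plan(558.7,-10.8,132,.226)"
```

```text
time: 21.93
ee_pos: [567.3, 230.0, 53.6]
ee_rot: [[-0.994, 0.108, -0.0], [0.108, 0.994, -0.0], [0.0, -0.0, -1.0]]
wrist_force: [-0.5, -1.6, 1.8]
opening: 47.7
finger_force: 10.0
time: 22.18
ee_pos: [567.3, 230.0, 53.6]
ee_rot: [[-0.994, 0.108, 0.0], [0.108, 0.994, -0.0], [-0.0, -0.0, -1.0]]
wrist_force: [-0.6, -2.3, 1.4]
opening: 46.4
finger_force: 35.0
time: 22.77
ee_pos: [567.2, 230.3, 129.6]
ee_rot: [[-0.994, 0.108, 0.001], [0.108, 0.994, 0.0], [-0.001, 0.0, -1.0]]
wrist_force: [-0.1, -0.1, -2.6]
opening: 46.5
finger_force: 35.0
turn az units -3.337 shift units [  3.115 -11.652  -0.118] t 22.77 tilt [-0.0005  0.0004]
```

```bash
python3 -m pendant '[[0,0,-1,0,0,-0.1,-0.5],[0,0,-1,0,0,-0.1,-0.5],[0,0,-1,0,0,0,-0.5],[0,0,-0.34,0,-0.2,0,-0.5],[0,0,0,0.1,-0.6,0,-0.5],[0,0,0,0.3,-0.9,0,-0.5],[0,0,0,0.3,-0.9,0,-0.5],[0,0,0,0.3,-0.9,0,-0.5],[0,0,0,0.3,-0.9,0,-0.5],[0,0,0,0.3,-0.9,0,-0.5]]'; python3 -m pendant '[[0,0,0,0.3,-0.9,0,-0.5],[0,0,0,0.3,-0.9,0,-0.5],[0,0,0,0.3,-0.9,0,-0.5],[0,0,0,0.3,-0.9,0,-0.5],[0,0,0,0.2,-0.9,0,-0.5],[0,0,0,0.1,-0.9,0,-0.5],[0,0,0,0,-0.5,0,-0.5],[0,0,0,0,-0.3,0,-0.5],[0,0,0,0,0,0,-0.5],[0,0,0,0,0,0,-0.5]]';  python3 - <<'E'
from h import *
plan(558.7,-10.8,132,.226)
c=cap('wrist');h=cv2.cvtColor(c['color'],cv2.COLOR_RGB2HSV).astype(int)
P=c['color'].astype(int)
print(proj(c,box('big',[558.1,-8.3,.226,50]))[[1,2]].round(1),proj(c,box('small',[558.7,-10.8,.226,128]))[[1,2]].round(1))
for r in range(90,120,2):
    w=np.where((h[r,170:335,1]<70)&(h[r,170:335,2]>120))[0]+170
    runs=np.split(w,np.where(np.diff(w)>1)[0]+1) if len(w) else []
    print(r,[(int(a[0]),int(a[-1])) for a in runs if len(a)])
cv2.imwrite('pics/hold2.png',cv2.resize(c['color'][...,::-1],(800,600),interpolation=2))
E
```

```text
time: 23.6
ee_pos: [558.8, 118.0, 132.3]
ee_rot: [[-0.975, -0.222, -0.002], [-0.222, 0.975, -0.0], [0.002, 0.0, -1.0]]
wrist_force: [0.5, 0.6, -0.7]
opening: 46.6
finger_force: 35.0
time: 24.43
ee_pos: [558.1, -7.7, 133.1]
ee_rot: [[-0.975, -0.224, -0.001], [-0.224, 0.975, 0.001], [0.001, 0.001, -1.0]]
wrist_force: [-0.7, 0.2, -1.5]
opening: 46.7
finger_force: 35.0
turn az units -0.006 shift units [ 0.005 -0.158  0.055] t 24.43 tilt [0.0006 0.0007]
[[300.   97.1]
 [195.2  97.2]] [[292.1 125.9]
 [190.2 126.3]]
90 []
92 []
94 [(229, 280)]
96 [(194, 298)]
98 [(193, 298)]
100 [(193, 208), (293, 298)]
102 [(193, 197), (294, 298)]
104 [(193, 197), (234, 281), (294, 298)]
106 [(193, 197), (203, 288), (294, 298)]
108 [(193, 197), (201, 289), (294, 298)]
110 [(193, 197), (202, 205), (284, 289), (294, 297)]
112 [(193, 197), (202, 205), (284, 289), (294, 297)]
114 [(193, 197), (202, 205), (284, 289), (294, 297)]
116 [(193, 197), (202, 205), (284, 288), (293, 298)]
118 [(193, 197), (202, 205), (284, 289), (293, 297)]
```

```bash
python3 -m pendant '[[0,0,0,0,-0.16,0,-0.5],[0,0,0,0,0,0,-0.5],[0,0,0,0,0,0,-0.5]]';  python3 - <<'E'
from h import *
plan(558.7,-10.8,132,.226)
c=cap('wrist');h=cv2.cvtColor(c['color'],cv2.COLOR_RGB2HSV).astype(int)
for r in (98,114,118,120,122,124,126,128,130,134,140,150,200):
    w=np.where((h[r,170:335,1]<70)&(h[r,170:335,2]>120))[0]+170
    runs=np.split(w,np.where(np.diff(w)>1)[0]+1) if len(w) else []
    print(r,[(int(a[0]),int(a[-1])) for a in runs if len(a)])
# lateral mm in tool y of pixel column at given plane height
from scipy.optimize import fsolve
s=ctrl.state();R=s['ee_rot']
def lat(col,row,z):
    g=fsolve(lambda v:proj(c,np.array([[v[0],v[1],z]]))[0]-[col,row],[480,-20]);d=R.T@(np.array([*g,z])-s['ee_pos']);return d[:2].round(2)
print('red near',lat(245.3,106,54),'yel? at 246,126',lat(246,126,128),lat(247,126,128))
E
```

```text
time: 24.73
ee_pos: [559.0, -10.6, 133.5]
ee_rot: [[-0.974, -0.225, 0.0], [-0.225, 0.974, 0.0], [-0.0, 0.0, -1.0]]
wrist_force: [-0.7, 0.6, -1.7]
opening: 46.7
finger_force: 35.0
turn az units 0.008 shift units [ 0.017 -0.007  0.076] t 24.73 tilt [-0.0001  0.0001]
98 [(197, 302)]
114 [(198, 202), (206, 210), (289, 293), (298, 302)]
118 [(198, 201), (206, 210), (289, 293), (298, 302)]
120 [(198, 202), (206, 210), (288, 293), (297, 301)]
122 [(202, 290)]
124 [(199, 300)]
126 [(199, 301)]
128 [(199, 216), (295, 301)]
130 [(199, 204), (296, 301)]
134 [(199, 204), (296, 300)]
140 [(199, 205), (295, 300)]
150 [(200, 204), (295, 300)]
200 [(203, 207), (293, 297)]
red near [77.05 -2.23] yel? at 246,126 [69.79 -0.82] [69.79 -0.35]
```

Yellow, red and blue are aligned to about 0.3 mm. Lowering.

```bash
python3 -m pendant '[[0,0,0,0,0,0.4,-0.5],[0,0,0,0,0,0.5,-0.5],[0,0,0,0,0,0.4,-0.5],[0,0,0,0,0,0,-0.5]]'; python3 -m pendant '[[0,0,0,0,0,0.3,-0.5],[0,0,0,0,0,0.3,-0.5],[0,0,0,0,0,0.3,-0.5],[0,0,0,0,0,0.2,-0.5],[0,0,0,0,0,0.15,-0.5],[0,0,0,0,0,0,-0.5]]'
```

```text
time: 25.12
ee_pos: [557.6, -10.8, 105.0]
ee_rot: [[-0.975, -0.224, -0.004], [-0.224, 0.975, 0.001], [0.004, 0.002, -1.0]]
wrist_force: [-0.5, 0.3, -1.7]
opening: 46.6
finger_force: 35.0
time: 25.62
ee_pos: [558.7, -10.8, 81.8]
ee_rot: [[-0.975, -0.224, -0.001], [-0.224, 0.975, 0.001], [0.001, 0.001, -1.0]]
wrist_force: [-0.1, -0.4, -3.0]
opening: 46.6
finger_force: 35.0
```

```bash
python3 -m pendant '[[0,0,0,0,0,0,1],[0,0,0,0,0,0,1],[0,0,0,0,0,0,1],[0,0,0,0,0,-0.3,1],[0,0,0,0,0,-0.8,1],[0,0,0,0,0,-1,1],[0,0,0,0,0,-1,1],[0,0,0,0,0,-1,1],[0,0,0,0,0,0,1],[0,0,0,0,0,0,1]]'
python3 - <<'E'
from h import *
plan(558.7,-10.8,90,.226-np.pi/2)
c=cap('wrist');h=cv2.cvtColor(c['color'],cv2.COLOR_RGB2HSV).astype(int)
for r in (95,100,105,110,120,140,160,180,200,220,240):
    w=np.where((h[r,170:335,1]<70)&(h[r,170:335,2]>120))[0]+170
    runs=np.split(w,np.where(np.diff(w)>1)[0]+1) if len(w) else []
    print(r,[(int(a[0]),int(a[-1])) for a in runs if len(a)])
E
python3 -m pendant '[[0,0,1,0,0,0,-1],[0,0,1,0,0,0,-1],[0,0,1,0,0,0,-1],[0,0,1,0,0,0,-1],[0,0,1,0,0,0,-1],[0,0,1,0,0,0,-1],[0,0,1,0,0,0,-1],[0,0,1,0,0,0,-1]]' 20; python3 -m pendant '[[0,0,1,0,0,0,-1],[0,0,1,0,0,0,-1],[0,0,1,0,0,0.5,-1],[0,0,1,0,0,0.5,-1],[0,0,1,0,0,0.5,-1],[0,0,1,0,0,0.5,-1],[0,0,1,0,0,0.5,-1],[0,0,0.7,0,0,0.3,-1],[0,0,0,0,0,0,-1]]';python3 -c "
from h import *
plan(558.7,-10.8,90,.226-np.pi/2)"
```

```text
time: 26.45
ee_pos: [559.7, -11.2, 166.2]
ee_rot: [[-0.975, -0.224, 0.004], [-0.224, 0.975, -0.001], [-0.003, -0.001, -1.0]]
wrist_force: [-0.3, -0.7, -0.2]
opening: 91.6
finger_force: 0.0
turn az units 15.71 shift units [ 0.031 -0.045  3.808] t 26.45 tilt [-0.0033 -0.0013]
95 [(205, 296)]
100 [(205, 209), (293, 296)]
105 [(205, 209), (213, 288), (293, 296)]
110 [(206, 208), (213, 216), (285, 288), (293, 296)]
120 [(206, 209), (213, 216), (219, 221), (279, 282), (285, 288), (292, 296)]
140 [(206, 209), (214, 217), (219, 222), (279, 281), (285, 287), (292, 295)]
160 [(207, 210), (214, 217), (220, 222), (278, 281), (284, 288), (292, 295)]
180 [(208, 210), (213, 218), (221, 223), (278, 280), (283, 288), (291, 293)]
200 [(209, 211), (214, 218), (221, 223), (277, 280), (283, 287), (290, 293)]
220 [(210, 212), (216, 219), (222, 224), (276, 279), (282, 285), (289, 292)]
240 [(211, 214), (217, 220), (222, 225), (276, 278), (281, 284), (288, 291)]
time: 27.17
ee_pos: [558.3, -11.0, 163.2]
ee_rot: [[-0.837, 0.547, -0.003], [0.547, 0.837, 0.0], [0.002, -0.001, -1.0]]
wrist_force: [0.1, 0.2, -0.0]
opening: 43.0
finger_force: 0.0
time: 27.92
ee_pos: [557.4, -10.8, 105.9]
ee_rot: [[-0.223, 0.975, -0.005], [0.975, 0.223, 0.001], [0.002, -0.005, -1.0]]
wrist_force: [0.6, -0.3, -1.2]
opening: 0.9
finger_force: 0.0
turn az units -0.015 shift units [-0.013  0.063  0.797] t 27.92 tilt [ 0.0019 -0.0046]
```

```bash
python3 -m pendant '[[0,0,0,0,0,0.5,-1],[0,0,0,0,0,0.7,-1],[0,0,0,0,0,0.6,-1],[0,0,0,0,0,0.4,-1],[0,0,0,0,0,0,-1]]';for i in 1 2 3; do python3 -m pendant '[[0,0,0,0,0,0.1,-1],[0,0,0,0,0,0.1,-1],[0,0,0,0,0,0,-1]]'| egrep 'pos|wrist'; done
```

```text
time: 28.33
ee_pos: [557.8, -10.9, 62.5]
ee_rot: [[-0.226, 0.974, -0.004], [0.974, 0.226, 0.001], [0.001, -0.003, -1.0]]
wrist_force: [-0.3, 0.3, 0.2]
opening: 0.4
finger_force: 0.0
ee_pos: [559.2, -11.1, 60.7]
wrist_force: [-0.9, -0.7, -0.3]
ee_pos: [559.1, -11.1, 56.5]
wrist_force: [0.5, -0.0, -0.0]
ee_pos: [559.2, -11.1, 52.5]
wrist_force: [0.7, -0.1, -0.1]
```

```bash
for i in 1 2 3 4 5 6 7; do python3 -m pendant '[[0,0,0,0,0,0.1,-1],[0,0,0,0,0,0,-1]]'| egrep 'pos|wrist'; done
```

```text
ee_pos: [559.3, -11.1, 50.6]
wrist_force: [0.9, 0.2, 2.3]
ee_pos: [559.4, -11.1, 48.6]
wrist_force: [0.8, 0.3, 3.2]
ee_pos: [559.4, -11.1, 46.8]
wrist_force: [-0.0, 0.2, 4.2]
ee_pos: [559.5, -11.1, 45.0]
wrist_force: [0.5, -0.0, 4.8]
ee_pos: [559.6, -11.1, 43.1]
wrist_force: [-0.4, 1.2, 6.6]
ee_pos: [559.8, -11.1, 41.3]
wrist_force: [0.1, 0.3, 7.8]
ee_pos: [559.9, -11.1, 39.5]
wrist_force: [-0.3, 0.2, 9.3]
```

```bash
for i in 1 2 3 4; do python3 -m pendant '[[0,0,0,0,0,0.07,-1],[0,0,0,0,0,0,-1]]'| egrep 'pos|wrist'; done
```

```text
ee_pos: [560.0, -11.1, 38.3]
wrist_force: [-0.3, 0.5, 11.4]
ee_pos: [560.0, -11.2, 37.2]
wrist_force: [-0.8, -0.6, 12.8]
ee_pos: [560.0, -11.2, 37.1]
wrist_force: [-5.8, 0.0, 24.5]
ee_pos: [560.0, -11.2, 37.0]
wrist_force: [-9.7, -0.2, 35.0]
```

Hard stop at TCP z = 37.0, so the fingertips are at 12 mm and yellow is home. Retract and look.

```bash
python3 -m pendant '[[0,0,0,0,0,-0.5,-1],[0,0,0,0,0,-1,-1],[0,0,0,0,0,-1,-1],[0,0,0,0,0,-1,-1],[0,0,0,0,0,-1,-1],[0,0,0,0,0,-1,-1],[0,0,0,0,0,-1,-1],[0,0,0,0,0,-1,-1],[0,0,0,0,0,-1,-1],[0,0,0,0,0,0,-1]]'
python3 - <<'E'
from h import *
c=cap('wrist');s=cap('scene')['color'][150:260,220:330,::-1];t=cap('top')['color'][140:250,190:300,::-1]
a=cv2.resize(c['color'][...,::-1],(512,384))
b=np.vstack([cv2.resize(s,(192,192)),cv2.resize(t,(192,192))])
cv2.imwrite('pics/fin.png',np.hstack([a,b]))
E
```

```text
time: 31.75
ee_pos: [560.5, -11.2, 206.5]
ee_rot: [[-0.225, 0.974, 0.006], [0.974, 0.225, -0.001], [-0.002, 0.006, -1.0]]
wrist_force: [0.5, -0.3, 0.7]
opening: 0.5
finger_force: 0.0
```

View pics/fin.png

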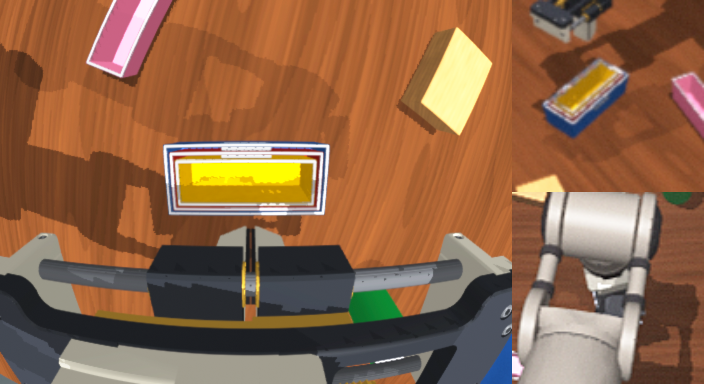

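The picture shows blue, red and yellow nested concentrically and level around (246,179). The bystanders look untouched and the gripper is clear.

```bash
python3 -c "
from cell import ctrl
print(ctrl.job_done())"
```

```text
the job is handed in; nothing more can be done
None
```

I handed the job in at about 32 s: red is pressed home in blue, then yellow in red, with peak pushes of about 33 N and 36 N; the nest is upright on the bench and nothing else was touched, as far as the pictures show.

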